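Crank the balance lift up to weighing height

TASK

Take the crank with the orange grip out of its wooden stand, seat it fully home in the oblong eye on top of the balance lift's grey gear housing, and then turn it clockwise until the red pointer of the turning collar stands in the green band on the housing. Let go and leave the crank standing seated in the eye; leave the black crank in its own stand.

Things in the scene. Friction and masses are not known exactly. Their poses are not given: they have to be found in the camera images.
- crank: Crank, orange hub and knob, 0.3 kg, in a wooden stand. Origin: underside centre of its tang, z up. Tang 44 (x) x 12 (y) mm, 22 high; then a flange, radius 36, z 22-30, on which it rests; then the hub block 36 (x) x 28 (y), z 30-80: grip it across y at z 58. Arm along +x at z 31-41, 16 wide; upright knob at x 88, radius 11, top z 83. Fits the eye either way round and stands there by itself.
- spare_crank: The other crank: same shape, origin and axes, but black hub and knob and a 34 mm square tang that does not fit the eye. It stands in a like wooden stand (84 mm square, 55 high, pocket 30 deep), 0.13 to 0.26 m from the first; which has which place varies. Leave it there.
- eye (a point): Mouth centre of the dark slot (eye) in the steel collar (radius 52 mm) flush in the lift's grey housing (146 square, top at 85). Turns with the collar. x along the slot, y across, z up. Slot 56 x 22 mm, 27 deep: 6 and 5 mm play, about 13 deg of slack each way. Crank home: flange on collar, its origin 22 below this point. Red pointer on the collar at +y. Platform 0.12-0.32 m off, top below 120.
- drive (a joint): Turn of the collar in rad, growing clockwise seen from above, 0 to 1.6; starts between 0 and 0.3. Stiff (about 0.2 N m), stays where it is left; lifts the platform 15 mm per rad. The red pointer is at the middle of the green band at 1.1; the band's ends are at 0.85 and 1.35.
Mind the look-alikes: they are no part of the job. What is shaped like the crank but purple is not meant. What is shaped like the spare_crank but purple or yellow is not meant.

How it is judged:
On the way:
1. the orange crank is seated in the eye, before the collar has been turned to the band (horizontal distance between crank and eye below 0.015 m and z of crank in the frame of eye below -0.013 m and value of joint drive below 0.7 rad), for 0.2 s.
At the end, for the whole second after the job is handed in: The collar stands in the green band (joint drive 0.85 to 1.35 rad), the orange crank stands at rest in the eye, its origin at least 16 mm below the mouth and within 15 mm of its centre, tilted by less than 10 degrees; the black crank is upright in its stand (value of joint drive between 0.85 and 1.35 rad and horizontal distance between crank and eye below 0.015 m and z of crank in the frame of eye below -0.016 m and angle between each of crank, spare_crank's own z axis and vertical below 0.17 rad and linear speed of crank below 0.02 m/s); the robot touches nothing.
It fails at once if the black crank is taken from its stand or shifted by more than 30 mm (distance of spare_crank from where it was at the start of the episode above 0.03 m).
It also fails if it takes over 45 s, if anything falls off the work surface, if the arm or the gripper's body presses on something with over 40 N, if the wrist force passes 120 N, or if a joint passes its speed limit or range.

ROBOT

A 7-joint arm with a two-finger parallel gripper is mounted at the origin on the work surface. World frame = base frame: x ahead of the robot, y to its left, z up, the work surface at z = 0. Lengths are in m, angles in rad, forces in N, time in s.
With the tool pointing down it reaches from about 0.4 to 0.85 m from the base axis. Payload 10.4 kg.
Tool frame: the origin (TCP) lies at the centre of the arm's flange, where the gripper is bolted on; the fingertips stand 173 mm ahead of it and the grasp point (between the pads) lies 155 mm ahead of it; z points along the fingers, y is the line along which they close (so a half turn about z gives the same grasp; the last joint's range is limited). The gripper opens to 85 mm and grips with 20 to 120 N. Pads are 22 mm wide; open, the fingers measure 114 mm over their backs; the gripper's body (76 mm by 85 mm) begins 54 mm behind the grasp point. The pads swing forward as they close: fully open they stand 13 mm farther back than shut.
Start: joints at [1.263, 0.332, -0.065, 1.46, 0.022, 1.35, -0.088], TCP at [0.176, -0.6, 0.405] pointing down, gripper open.
Joint ranges: [-2.6, 2.6], [-0.5, 2.12], [-1.47, 1.34], [0.16, 2.42], [-1.27, 4.41], [0.06, 2.06], [-2.6, 2.6]. Speed limits (rad/s): [2.22, 2.22, 2.79, 2.79, 3.14, 3.14, 3.14].

INTERFACE

Orientations are given as a unit quaternion [x, y, z, w].
In Python, from workcell import manip, viewer, finder gives the robot as it stands.
- The arm moves only by the tool arm_command, never from a script. Its argument "plan" is a list of rows, each an object with "dp": the shift along the tool's x, y, z in mm, a list of three; "spin": the turn about the tool's z in rad. A call has 1 to 5 rows; each row shifts and turns the commanded pose from where the row before left it, along the tool's axes as they then stand; what a row does not reach is not made up. A row lasts 1/10 s, in which the tool goes at most 50 mm and 8.59 degrees, less where a joint would pass 70% of its speed; a pose out of reach is approached as far as the arm can. A call is refused whole if a number of a shift passes 50 or a number of a turn 0.15, either way. A call with a gripper value outside its range is refused whole. "grip" is the closure, from -1 (fully open) to 1 (shut), set as the call begins (left out, the last holds). The fingers move at their own pace and stop on an object; "newtons" is the grip in N (left out, the last holds). Time passes only in rows, so rows that do not move let the fingers close. It gives the time, the measured TCP pose, the force, the opening and the grip force at its end, in the units of the state.
- manip.get_obs(): the state, without advancing time (a new reading comes with each control period).
- viewer.camera(name): name is "scene" or "top" or "wrist"; returns the picture (480x640x3 uint8, blue, green, red); there is no depth.
- viewer.camera_params(name): a dict with "vertical_fov" (degrees; the focal length in pixels is half the picture's height over the tangent of half this angle, whatever the lens; pixels are square), "cx", "cy" (the principal point, pixels), "R" (3x3) and "t" (3): a world point X has camera coordinates R X + t; the wrist camera has in their place "T_tool_cam" (4x4, takes a point from camera to tool coordinates, whose origin is the TCP and whose axes are the flange's). Camera axes: x right, y down, z forward; pixel columns grow to the right and rows downward; lengths in m; the calibration is good to about 2 mm. A picture is of the moment at which its call begins: read the wrist's pose just before it. camera_params takes no time and is no camera call.
- manip.hand_in(): hands the job in; it is judged then, once.
Trained networks look in the newest picture that a camera, given by its name, has taken for a name from the list of things; names that differ only in an ending like _2 or _b are one class to them, and where a whole thing is asked for, a point or a joint stands for the part that bears it (a point fixed in the world has none). Each returns a list of dicts, best first, with "score" (0 to 1); they miss things now and then, are a little off and sometimes report something else, mostly with a low value. They report only what shows in the picture. A call takes as long as a camera call. They do not tell look-alikes from the thing itself.
- finder.find_in(camera, thing): "position" ([x, y, z] in m, in world coordinates, good to about 4 mm: the middle of the surface that is visible of it).
The state is a dict: "clock": time; "joint_pos": joint angles; "joint_velocities": joint speeds; "tau": joint torques, N m; "position": TCP position; "ee_rot": TCP orientation; "ft_force": force on the tool from outside, world axes, zero at the start; "torque": the same for the moment, N m; "grip_width": opening from 0.0 (shut) to 1.0 (fully open); "grasp_force": force on a finger pad.
Only numpy, scipy, OpenCV 4.12 (cv2) and the standard library are available. Lean on these libraries where they do the work, as an engineer would, in place of code of your own. Each camera call takes 0.05 s, during which the arm holds its last target. There are 200 camera calls.

## Working session

There is one attempt and no reset: what is moved stays moved. The work goes in short steps, Python scripts to look and compute and a tool call to move; the robot and the scene stay as the last step left them, time stands still between calls to the robot, and variables do not carry over. Pictures are saved under pics/ and viewed, at most 10 in all, crops included, and the job is handed in when it is done.

Besides the shell and the picture viewer there is one more tool, called after "Request:" as name(argument=value, ...) on one line, values as JSON. arm_command: Moves the arm, as the interface text tells. Its arguments: {"type":"object","properties":{"plan":{"type":"array","items":{"type":"object","properties":{"dp":{"type":"array","items":{"type":"number"}},"spin":{"type":"number"}}}},"grip":{"type":"number"},"newtons":{"type":"number"}},"required":["plan"]}

```bash
mkdir -p pics
cat > h.py <<'E'
import numpy as np, cv2
from workcell import manip, viewer, finder
from scipy.spatial.transform import Rotation as Ro
def cam(name):
    p=viewer.camera_params(name); f=240/np.tan(np.radians(p["vertical_fov"])/2)
    if "R" in p: R,t=np.array(p["R"]),np.array(p["t"])
    else:
        o=manip.get_obs(); T=np.eye(4); T[:3,:3]=Ro.from_quat(o["ee_rot"]).as_matrix(); T[:3,3]=o["position"]
        M=np.linalg.inv(T@np.array(p["T_tool_cam"])); R,t=M[:3,:3],M[:3,3]
    return R,t,f,p["cx"],p["cy"]
def pix2w(c,u,v,z):
    R,t,f,cx,cy=c; d=R.T@np.array([(u-cx)/f,(v-cy)/f,1]); o=-R.T@t
    return o+d*(z-o[2])/d[2]
def w2pix(c,X):
    R,t,f,cx,cy=c; q=R@np.array(X)+t; return f*q[0]/q[2]+cx,f*q[1]/q[2]+cy
E
python3 - <<'E'
from h import *
o=manip.get_obs(); print(o["clock"],o["position"],o["ee_rot"])
for n in ["top","scene"]:
    cv2.imwrite(f"pics/{n}0.png",viewer.camera(n))
    for th in ["crank","spare_crank","eye"]:
        for d in finder.find_in(n,th): print(n,th,np.round(d["position"],3),round(d["score"],2),np.round(w2pix(cam(n),d["position"])))
E
```

```text
0.0 [ 0.17557352 -0.59969477  0.40390015] [ 9.89874798e-01  1.41941407e-01 -1.31266582e-04 -7.10192711e-04]
top crank [ 0.719 -0.288  0.042] 0.76 [391. 149.]
top crank [ 0.582 -0.267  0.07 ] 0.66 [384. 209.]
top spare_crank [ 0.31  -0.362  0.047] 0.79 [430. 337.]
top spare_crank [0.354 0.051 0.041] 0.75 [237. 318.]
top spare_crank [ 0.44  -0.248  0.066] 0.62 [376. 276.]
top eye [0.54  0.047 0.087] 0.78 [236. 229.]
scene crank [ 0.735 -0.276  0.04 ] 0.8 [183. 249.]
scene crank [ 0.595 -0.254  0.078] 0.66 [245. 214.]
scene spare_crank [0.36  0.067 0.042] 0.87 [429. 274.]
scene spare_crank [ 0.445 -0.238  0.072] 0.77 [307. 191.]
scene spare_crank [ 0.315 -0.352  0.044] 0.66 [325. 150.]
scene spare_crank [0.54  0.052 0.084] 0.66 [355. 302.]
scene eye [0.542 0.048 0.087] 0.69 [353. 300.]
```

View pics/top0.png

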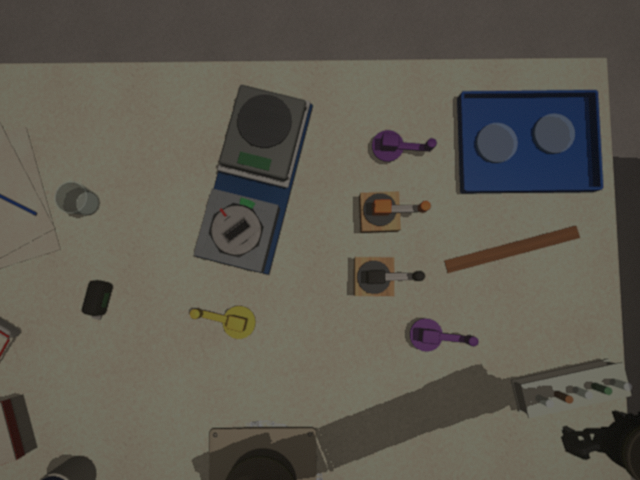

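View pics/scene0.png

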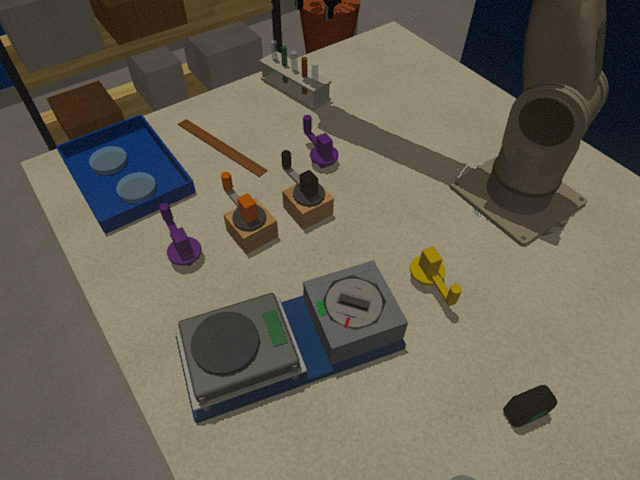

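The orange crank stands in its stand at top px (381,208) with its knob at (425,207). The black spare is at (375,277). The housing eye is near (236,231), with the red pointer at (222,213) and the green band at (246,202). Purple and yellow look-alikes stand free. Next I'll refine these numerically.

```bash
cat >> h.py <<'E'
def yaw(): 
    m=Ro.from_quat(manip.get_obs()["ee_rot"]).as_matrix(); return np.arctan2(m[1,0],m[0,0])
def rel(xyz,yw):
    o=manip.get_obs(); m=Ro.from_quat(o["ee_rot"])
    print("pos",np.round(o["position"],4),"yaw",round(yaw(),3),"dp mm",np.round(m.inv().apply(np.array(xyz)-o["position"])*1000,1),"spin",round(-((yw-yaw()+np.pi)%(2*np.pi)-np.pi),3))
def blobs(im,lo,hi,amin=8):
    m=cv2.inRange(cv2.cvtColor(im,cv2.COLOR_BGR2HSV),lo,hi)
    n,l,s,c=cv2.connectedComponentsWithStats(m)
    return [(s[i,4],tuple(np.round(c[i],1)),tuple(s[i,:4])) for i in range(1,n) if s[i,4]>=amin]
E
python3 - <<'E'
from h import *
im=cv2.imread("pics/top0.png"); c=cam("top")
print("camera at",-c[0].T@c[1])
for nm,lo,hi in [("orange",(5,170,90),(14,255,255)),("red",(0,150,80),(4,255,255)),("red2",(172,130,80),(180,255,255)),("green",(50,120,50),(85,255,255))]: print(nm,blobs(im,lo,hi))
for u,v,z in [(381,207,.113),(425,207,.116),(236.5,230.5,.085),(222,213,.085),(246,202,.085)]: print(u,v,np.round(pix2w(c,u,v,z),3))
rel([.578,-.262,.404],1.57)
s=cv2.resize(im[170:300,180:440],None,fx=3,fy=3,interpolation=cv2.INTER_CUBIC); cv2.imwrite("pics/crop.png",s)
E
```

```text
camera at [ 0.42064245 -0.1196919   1.24904839]
orange [(np.int32(11), (np.float64(381.8), np.float64(200.7)), (np.int32(379), np.int32(200), np.int32(6), np.int32(4))), (np.int32(18), (np.float64(424.1), np.float64(203.6)), (np.int32(421), np.int32(202), np.int32(8), np.int32(6)))]
red [(np.int32(15), (np.float64(222.7), np.float64(212.2)), (np.int32(220), np.int32(209), np.int32(6), np.int32(7))), (np.int32(13), (np.float64(3.5), np.float64(333.5)), (np.int32(0), np.int32(331), np.int32(8), np.int32(6))), (np.int32(24), (np.float64(3.7), np.float64(347.0)), (np.int32(0), np.int32(340), np.int32(9), np.int32(15)))]
red2 []
green [(np.int32(67), (np.float64(246.7), np.float64(202.7)), (np.int32(241), np.int32(199), np.int32(13), np.int32(9)))]
381 207 [ 0.581 -0.255  0.113]
425 207 [ 0.579 -0.345  0.116]
236.5 230.5 [0.538 0.046 0.085]
222 213 [0.576 0.077 0.085]
246 202 [0.598 0.026 0.085]
pos [ 0.1756 -0.5998  0.4046] yaw 0.285 dp mm [ 481.1 -211.1    0.6] spin -1.285
```

View pics/crop.png

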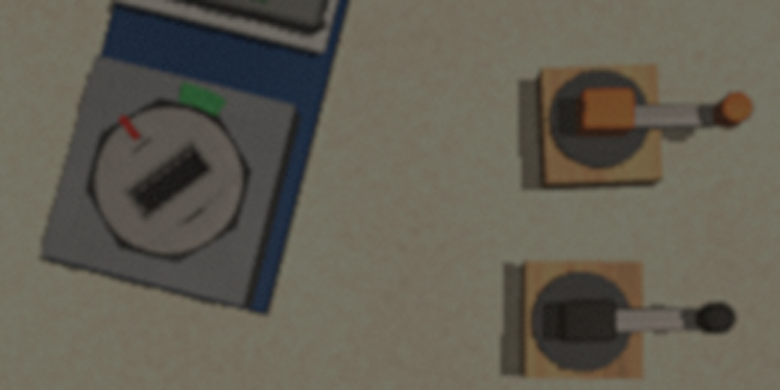

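The crop confirms it. The orange hub top is at about top px (382,205), the knob at (426,205) and the flange centre at (380,209). The slot centre is at (236.5,230.5), running lower-left to upper-right. Moving now.

Request:
arm_command(plan=[{"dp":[43,-19,0]},{"dp":[43,-19,0]},{"dp":[43,-19,0]},{"dp":[43,-19,0]},{"dp":[43,-19,0]}], grip=-1)

```text
invalid input at $.plan[0]: expected keys dp, spin
```

Request:
arm_command(plan=[{"dp":[43,-19,0]},{"dp":[43,-19,0]},{"dp":[43,-19,0]},{"dp":[43,-19,0]},{"dp":[43,-19,0]}])

```text
invalid input at $.plan[0]: expected keys dp, spin
```

Request:
arm_command(plan=[{"dp":[0,0,0],"spin":-0.15},{"dp":[0,0,0],"spin":-0.15},{"dp":[0,0,0],"spin":-0.15},{"dp":[0,0,0],"spin":-0.15},{"dp":[0,0,0],"spin":-0.15}])

```text
clock: 0.9
position: [0.1756, -0.5998, 0.4047]
ee_rot: [0.868, 0.497, 0.0, 0.0]
ft_force: [-0.6, -0.4, 0.1]
grip_width: 1.004
grasp_force: 0.0
```

Request:
arm_command(plan=[{"dp":[0,0,0],"spin":-0.15},{"dp":[0,0,0],"spin":-0.15},{"dp":[0,0,0],"spin":-0.15},{"dp":[0,0,0],"spin":-0.08},{"dp":[0,0,0]}])

```text
invalid input at $.plan[4]: expected keys dp, spin
```

Run:
```python
from h import *
rel([.575,-.245,.404],1.57); c=cam("wrist"); im=viewer.camera("wrist"); cv2.imwrite("pics/w1.png",im)
print(manip.get_obs()["clock"],[ (np.round(d["position"],3),round(d["score"],2),np.round(w2pix(c,d["position"]))) for d in finder.find_in("wrist","crank")])
print(blobs(im,(3,150,80),(16,255,255),60))
print(w2pix(c,[.581,-.256,.113]),w2pix(c,[.579,-.345,.116]))
```

```text
pos [ 0.1756 -0.5998  0.4047] yaw 1.041 dp mm [508.  165.3   0.7] spin -0.529
0.95 []
[(np.int32(429), (np.float64(354.1), np.float64(244.8)), (np.int32(342), np.int32(234), np.int32(25), np.int32(23)))]
(np.float64(880.9979573728847), np.float64(-1314.269331694236)) (np.float64(928.2099916717398), np.float64(-904.3443709724411))
```

View pics/w1.png

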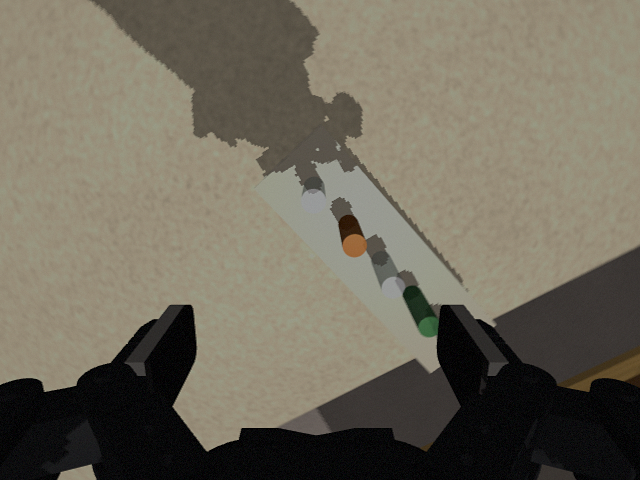

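The wrist view only shows the test-tube rack, because the shifts were refused: "spin" is a required key. I'll redo them from here.

Request:
arm_command(plan=[{"dp":[46,15,0],"spin":0},{"dp":[46,15,0],"spin":0},{"dp":[46,15,0],"spin":0},{"dp":[46,15,0],"spin":0},{"dp":[46,15,0],"spin":0}], grip=-1)

```text
clock: 1.5
position: [0.3587, -0.4389, 0.405]
ee_rot: [0.87, 0.492, 0.0, 0.0]
ft_force: [-0.2, -1.3, 0.5]
grip_width: 1.0
grasp_force: 0.0
```

Request:
arm_command(plan=[{"dp":[46,15,0],"spin":0},{"dp":[46,15,0],"spin":0},{"dp":[46,15,0],"spin":0},{"dp":[46,15,0],"spin":0},{"dp":[0,0,0],"spin":0}])

```text
clock: 2.0
position: [0.5078, -0.3062, 0.4048]
ee_rot: [0.868, 0.497, 0.002, -0.001]
ft_force: [-0.7, 0.3, -0.3]
grip_width: 0.997
grasp_force: 0.0
```

Request:
arm_command(plan=[{"dp":[0,0,0],"spin":-0.14},{"dp":[0,0,0],"spin":-0.14},{"dp":[0,0,0],"spin":-0.14},{"dp":[0,0,0],"spin":-0.11},{"dp":[0,0,0],"spin":0}])

```text
clock: 2.5
position: [0.503, -0.3129, 0.4047]
ee_rot: [0.71, 0.704, 0.0, -0.0]
ft_force: [-0.7, -0.5, -0.7]
grip_width: 1.003
grasp_force: 0.0
```

Run:
```python
from h import *
rel([.580,-.257,.404],1.57); c=cam("wrist"); im=viewer.camera("wrist"); cv2.imwrite("pics/w2.png",im)
print(manip.get_obs()["clock"],[ (np.round(d["position"],3),round(d["score"],2),np.round(w2pix(c,d["position"]))) for d in finder.find_in("wrist","crank")])
print(blobs(im,(3,150,80),(16,255,255),60))
print(w2pix(c,[.581,-.256,.113]),w2pix(c,[.579,-.345,.116]))
```

```text
pos [ 0.503  -0.3129  0.4047] yaw 1.562 dp mm [56.6 76.5  0.7] spin -0.008
2.55 [(array([ 0.721, -0.289,  0.042]), 0.64, array([587., 175.])), (array([ 0.58 , -0.262,  0.072]), 0.59, array([425., 146.]))]
[(np.int32(472), (np.float64(257.2), np.float64(68.3)), (np.int32(209), np.int32(62), np.int32(80), np.int32(21))), (np.int32(227), (np.float64(281.3), np.float64(93.9)), (np.int32(271), np.int32(75), np.int32(18), np.int32(38))), (np.int32(85), (np.float64(370.7), np.float64(90.6)), (np.int32(365), np.int32(85), np.int32(16), np.int32(15))), (np.int32(343), (np.float64(372.3), np.float64(121.2)), (np.int32(365), np.int32(100), np.int32(22), np.int32(48))), (np.int32(191), (np.float64(281.7), np.float64(134.7)), (np.int32(273), np.int32(115), np.int32(17), np.int32(36))), (np.int32(2440), (np.float64(446.1), np.float64(141.5)), (np.int32(418), np.int32(114), np.int32(53), np.int32(58))), (np.int32(276), (np.float64(185.5), np.float64(152.7)), (np.int32(177), np.int32(116), np.int32(29), np.int32(61))), (np.int32(66), (np.float64(280.3), np.float64(159.0)), (np.int32(272), np.int32(151), np.int32(18), np.int32(15))), (np.int32(179), (np.float64(270.2), np.float64(169.0)), (np.int32(257), np.int32(157), np.int32(33), np.int32(21))), (np.int32(64), (np.float64(248.1), np.float64(171.3)), (np.int32(243), np.int32(164), np.int32(11), np.int32(14))), (np.int32(890), (np.float64(434.6), np.float64(268.2)), (np.int32(416), np.int32(245), np.int32(37), np.int32(46))), (np.int32(4073), (np.float64(296.8), np.float64(362.8)), (np.int32(261), np.int32(292), np.int32(72), np.int32(143)))]
(np.float64(443.4536345675834), np.float64(140.14703959116375)) (np.float64(431.443927621453), np.float64(275.8445435837149))
```

View pics/w2.png

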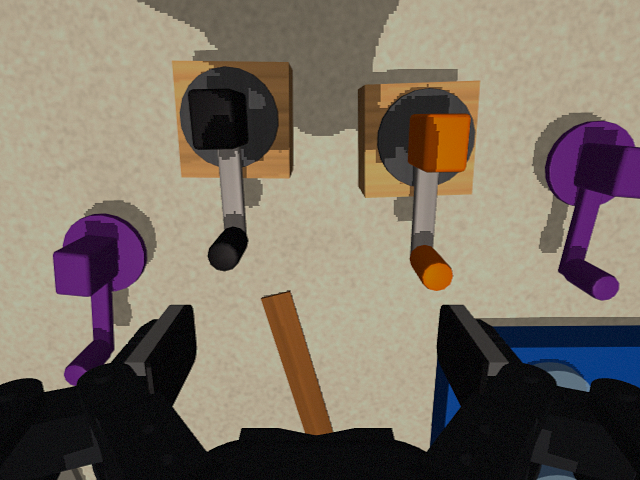

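The orange hub's top face is at about px (449,142), with its knob top at (438,275). The black crank is to the left at (218,118), well clear.

Run:
```python
from h import *
c=cam("wrist")
a=pix2w(c,449,142,.113);b=pix2w(c,438,275,.116);print(a,b,np.arctan2(*(b-a)[1::-1]))
print([np.round(w2pix(c,[a[0]+sx*.014,a[1]+sy*.018,.113])) for sx in(-1,1) for sy in (-1,1)])
y=np.arctan2(*(b-a)[1::-1])+np.pi; rel([a[0],a[1],.404],y)
```

```text
[ 0.58480309 -0.25749701  0.113     ] [ 0.58333861 -0.34480005  0.116     ] -1.5875694913770328
[array([425., 171.]), array([428., 112.]), array([469., 171.]), array([474., 111.])]
pos [ 0.5031 -0.3129  0.4047] yaw 1.559 dp mm [56.4 81.1  0.7] spin 0.005
```

Request:
arm_command(plan=[{"dp":[28,40,0],"spin":0},{"dp":[28,40,0],"spin":0},{"dp":[0,0,0],"spin":0},{"dp":[0,0,40],"spin":0},{"dp":[0,0,40],"spin":0}])

```text
clock: 3.1
position: [0.5841, -0.257, 0.3246]
ee_rot: [0.711, 0.704, 0.0, 0.001]
ft_force: [-0.5, -0.7, -0.5]
grip_width: 1.002
grasp_force: 0.0
```

Run:
```python
from h import *
rel([.5845,-.2575,.2465],1.555)
```

```text
pos [ 0.5841 -0.257   0.3246] yaw 1.561 dp mm [-0.5  0.2 78.1] spin 0.006
```

Request:
arm_command(plan=[{"dp":[0,0,30],"spin":0},{"dp":[0,0,30],"spin":0},{"dp":[0,0,18],"spin":0},{"dp":[0,0,0],"spin":0}])

```text
clock: 3.5
position: [0.5825, -0.2571, 0.2438]
ee_rot: [0.711, 0.704, -0.001, -0.002]
ft_force: [-0.0, 0.3, 0.6]
grip_width: 0.999
grasp_force: 0.0
```

Request:
arm_command(plan=[{"dp":[0,0,0],"spin":0},{"dp":[0,0,0],"spin":0},{"dp":[0,0,0],"spin":0},{"dp":[0,0,0],"spin":0},{"dp":[0,0,0],"spin":0}], grip=1, newtons=60)

```text
clock: 4.0
position: [0.5839, -0.2574, 0.2479]
ee_rot: [0.709, 0.705, 0.0, 0.001]
ft_force: [1.0, -0.0, 5.7]
grip_width: 0.322
grasp_force: 60.2
```

Request:
arm_command(plan=[{"dp":[0,0,0],"spin":0},{"dp":[0,0,0],"spin":0},{"dp":[0,0,0],"spin":0},{"dp":[0,0,0],"spin":0},{"dp":[0,0,0],"spin":0}])

```text
clock: 4.5
position: [0.5839, -0.2574, 0.2479]
ee_rot: [0.709, 0.705, 0.0, 0.001]
ft_force: [-0.5, 0.2, 6.2]
grip_width: 0.321
grasp_force: 60.3
```

Request:
arm_command(plan=[{"dp":[0,0,-20],"spin":0},{"dp":[0,0,-30],"spin":0},{"dp":[0,0,-40],"spin":0},{"dp":[0,0,-40],"spin":0},{"dp":[0,0,0],"spin":0}])

```text
clock: 5.0
position: [0.5844, -0.2572, 0.3826]
ee_rot: [0.709, 0.705, 0.002, 0.004]
ft_force: [1.3, 0.4, -3.2]
grip_width: 0.322
grasp_force: 60.4
```

Request:
arm_command(plan=[{"dp":[35,-7,0],"spin":0},{"dp":[40,-10,0],"spin":0},{"dp":[40,-10,0],"spin":0},{"dp":[35,-7,0],"spin":0},{"dp":[0,0,0],"spin":0}])

```text
clock: 5.5
position: [0.5495, -0.101, 0.376]
ee_rot: [0.707, 0.708, 0.0, -0.001]
ft_force: [0.4, -0.8, -3.2]
grip_width: 0.321
grasp_force: 60.6
```

Run:
```python
from h import *
o=manip.get_obs();print(o["clock"],o["position"],yaw(),o["grip_width"],o["ft_force"]); c=cam("wrist"); im=viewer.camera("wrist"); cv2.imwrite("pics/w3.png",im)
print([ (np.round(d["position"],3),round(d["score"],2),np.round(w2pix(c,d["position"]))) for d in finder.find_in("wrist","eye")])
print(w2pix(c,[.538,.046,.085]))
```

```text
5.5 [ 0.54949533 -0.10104172  0.37599379] 1.5724383775066737 0.3210986769195281 [ 0.37579834 -0.78266439 -3.18626093]
[(array([0.538, 0.019, 0.085]), 0.75, array([299.,  30.]))]
(np.float64(299.16407741786367), np.float64(-23.115058573446703))
```

View pics/w3.png

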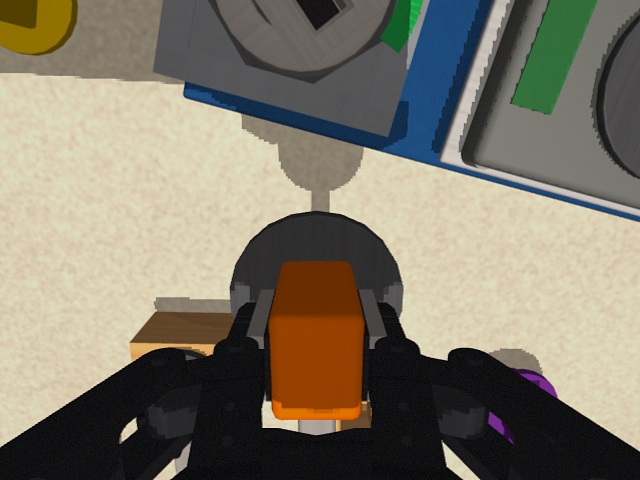

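The crank is held straight, with the hub at (316,340). The eye is cut off at the picture's top near (315,0), so I'll move closer.

Request:
arm_command(plan=[{"dp":[30,0,0],"spin":0},{"dp":[30,0,0],"spin":0},{"dp":[0,0,0],"spin":0},{"dp":[0,0,0],"spin":0}])

```text
clock: 6.0
position: [0.5507, -0.0477, 0.376]
ee_rot: [0.709, 0.705, -0.0, -0.0]
ft_force: [0.1, -0.7, -4.2]
grip_width: 0.322
grasp_force: 60.6
```

Run:
```python
from h import *
o=manip.get_obs();print(o["clock"],o["position"],yaw()); c=cam("wrist"); im=viewer.camera("wrist"); cv2.imwrite("pics/w4.png",im)
print([ (np.round(d["position"],3),round(d["score"],2),np.round(w2pix(c,d["position"]))) for d in finder.find_in("wrist","eye")])
print(w2pix(c,[.538,.046,.085]))
```

```text
6.0 [ 0.55073497 -0.04771186  0.37599824] 1.564731647823474
[(array([0.54 , 0.051, 0.085]), 0.73, array([300.,  69.]))]
(np.float64(296.56564652966256), np.float64(77.8624811711648))
```

View pics/w4.png

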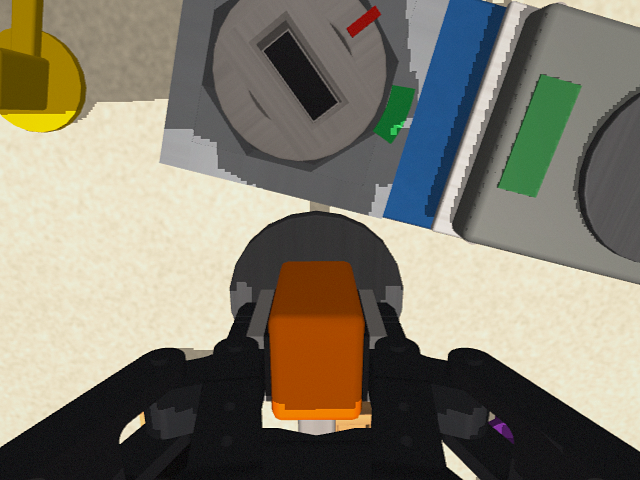

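The slot's rim corners are at about (258,44), (281,24), (346,104) and (316,123), which puts the centre near (300,74). The red pointer is at (364,22) and the green band at (398,112).

Run:
```python
from h import *
c=cam("wrist"); P=lambda u,v:pix2w(c,u,v,.085)
k=np.array([P(258,44),P(281,24),P(346,104),P(316,123)]); m=k.mean(0)
d=k[2]+k[3]-k[0]-k[1]; ay=np.arctan2(d[1],d[0]); print("centre",m,"slot yaw",ay, "len",np.linalg.norm(d)/2)
for n,p in [("ptr",P(364,22)),("grn",P(398,112))]: q=p-m; print(n,np.arctan2(q[1],q[0]),np.linalg.norm(q))
rel([m[0],m[1],.376],ay+np.pi)
```

```text
centre [0.54086999 0.04641788 0.085     ] slot yaw -0.8945023840212691 len 0.05679761656456446
ptr 0.6509822993454757 0.04610134080560189
grn -0.3538606181316519 0.062348895690891894
pos [ 0.5507 -0.0489  0.3761] yaw 1.562 dp mm [ 95.2 -10.7   0.1] spin -0.685
```

Request:
arm_command(plan=[{"dp":[32,-4,0],"spin":0},{"dp":[32,-4,0],"spin":0},{"dp":[31,-3,0],"spin":0},{"dp":[0,0,0],"spin":-0.12},{"dp":[0,0,0],"spin":-0.14}])

```text
clock: 6.6
position: [0.5404, 0.0477, 0.3765]
ee_rot: [0.61, 0.792, -0.0, 0.0]
ft_force: [-0.0, -1.0, -4.3]
grip_width: 0.321
grasp_force: 60.6
```

Request:
arm_command(plan=[{"dp":[0,0,0],"spin":-0.14},{"dp":[0,0,0],"spin":-0.14},{"dp":[0,0,0],"spin":-0.14},{"dp":[0,0,0],"spin":0},{"dp":[0,0,0],"spin":0}])

```text
clock: 7.1
position: [0.5405, 0.0469, 0.3765]
ee_rot: [0.436, 0.9, -0.0, -0.0]
ft_force: [0.2, -0.6, -3.4]
grip_width: 0.319
grasp_force: 60.6
```

Run:
```python
from h import *
rel([.5408,.0464,.276],-0.8945+np.pi); c=cam("wrist"); im=viewer.camera("wrist"); cv2.imwrite("pics/w5.png",im)
```

```text
pos [0.5405 0.0469 0.3765] yaw 2.239 dp mm [ -0.6   0.  100.5] spin -0.008
```

View pics/w5.png

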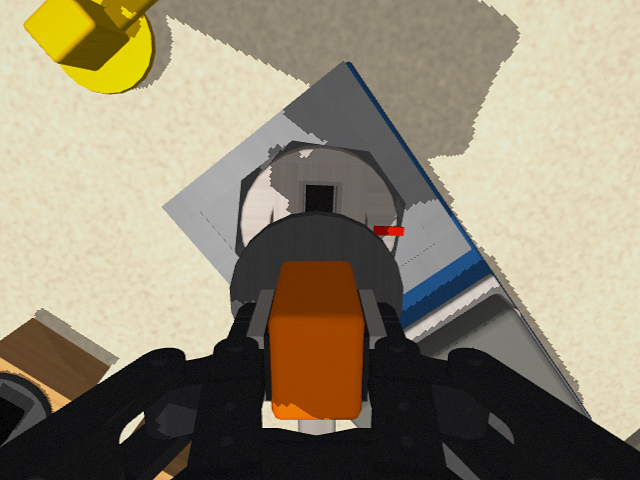

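The slot end shows at (320,198), centred on and parallel to the hub, so the crank is aligned. Home should be at about TCP z 0.278.

Request:
arm_command(plan=[{"dp":[0,0,30],"spin":0},{"dp":[0,0,30],"spin":0},{"dp":[0,0,10],"spin":0},{"dp":[0,0,0],"spin":0},{"dp":[0,0,0],"spin":0}])

```text
clock: 7.65
position: [0.5408, 0.0481, 0.3079]
ee_rot: [0.434, 0.901, 0.0, 0.001]
ft_force: [0.4, 0.2, -3.6]
grip_width: 0.316
grasp_force: 60.4
```

Request:
arm_command(plan=[{"dp":[0,0,6],"spin":0},{"dp":[0,0,6],"spin":0},{"dp":[0,0,3],"spin":0},{"dp":[0,0,0],"spin":0}])

```text
clock: 8.05
position: [0.5401, 0.0479, 0.2913]
ee_rot: [0.434, 0.901, -0.0, -0.0]
ft_force: [0.3, 0.2, -4.3]
grip_width: 0.32
grasp_force: 60.5
```

Request:
arm_command(plan=[{"dp":[0,0,5],"spin":0},{"dp":[0,0,4],"spin":0},{"dp":[0,0,2],"spin":0},{"dp":[0,0,1],"spin":0},{"dp":[0,0,0],"spin":0}])

```text
clock: 8.55
position: [0.5403, 0.0479, 0.2796]
ee_rot: [0.434, 0.901, -0.0, -0.0]
ft_force: [-0.6, -0.4, -3.5]
grip_width: 0.322
grasp_force: 60.5
```

Request:
arm_command(plan=[{"dp":[0,0,1],"spin":0},{"dp":[0,0,1],"spin":0},{"dp":[0,0,0],"spin":0},{"dp":[0,0,0],"spin":0}])

```text
clock: 8.95
position: [0.5403, 0.048, 0.2779]
ee_rot: [0.434, 0.901, 0.0, 0.0]
ft_force: [-1.5, 0.6, -0.5]
grip_width: 0.322
grasp_force: 60.9
```

Seated: the contact force has appeared at the expected height. Turning clockwise now.

Request:
arm_command(plan=[{"dp":[0,0,0],"spin":0.12},{"dp":[0,0,0],"spin":0.12},{"dp":[0,0,0],"spin":0.12},{"dp":[0,0,0],"spin":0.12},{"dp":[0,0,0],"spin":0}])

```text
clock: 9.45
position: [0.5407, 0.048, 0.278]
ee_rot: [0.636, 0.772, 0.001, 0.001]
ft_force: [3.5, 0.4, -3.9]
grip_width: 0.325
grasp_force: 60.8
```

Request:
arm_command(plan=[{"dp":[0,0,0],"spin":0.12},{"dp":[0,0,0],"spin":0.12},{"dp":[0,0,0],"spin":0.12},{"dp":[0,0,0],"spin":0.12},{"dp":[0,0,0],"spin":0}])

```text
clock: 9.95
position: [0.5406, 0.0479, 0.278]
ee_rot: [0.8, 0.6, 0.0, 0.0]
ft_force: [2.0, 0.4, -2.8]
grip_width: 0.323
grasp_force: 60.9
```

Run:
```python
from h import *
print(yaw(),manip.get_obs()["torque"]); im=viewer.camera("top"); c=cam("top")
s=cv2.resize(im[170:290,170:300],None,fx=4,fy=4,interpolation=cv2.INTER_CUBIC)
im=viewer.camera("wrist"); cv2.imwrite("pics/w6.png",np.hstack([s,cv2.resize(im,(280,480))])); cv2.imwrite("pics/w6w.png",im)
w=cam("wrist")
for nm,lo,hi in [("red",(0,150,80),(4,255,255)),("green",(50,120,50),(85,255,255))]:
  print(nm,[(b[0],b[1],np.round(pix2w(w,*b[1],.085)[:2]-[.5408,.0464],3)) for b in blobs(im,lo,hi,60)])
```

```text
1.286204326299541 [-0.04575012 -0.71834164  0.07390571]
red [(np.int32(708), (np.float64(423.2), np.float64(265.6)), array([0.045, 0.   ]))]
green [(np.int32(2254), (np.float64(459.1), np.float64(302.4)), array([ 0.056, -0.021]))]
```

View pics/w6.png

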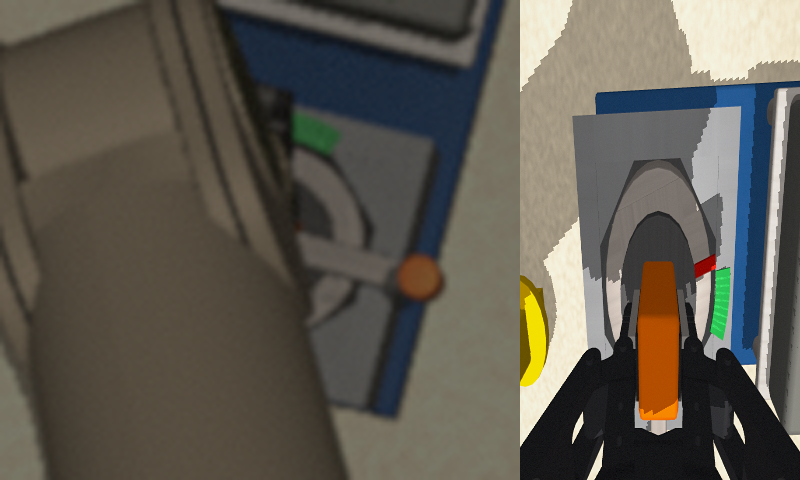

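The pointer at wrist px (423,266) stands at about 0.0 rad and the band's middle at about -0.35, so it needs roughly 0.35 more.

Request:
arm_command(plan=[{"dp":[0,0,0],"spin":0.12},{"dp":[0,0,0],"spin":0.12},{"dp":[0,0,0],"spin":0.12},{"dp":[0,0,0],"spin":0},{"dp":[0,0,0],"spin":0}])

```text
clock: 10.55
position: [0.5404, 0.048, 0.2779]
ee_rot: [0.894, 0.449, 0.0, 0.0]
ft_force: [3.7, -0.8, -1.2]
grip_width: 0.321
grasp_force: 61.1
```

Run:
```python
from h import *
print(yaw()); im=viewer.camera("wrist"); cv2.imwrite("pics/w7.png",im)
w=cam("wrist")
for nm,lo,hi in [("red",(0,150,80),(4,255,255)),("green",(50,120,50),(85,255,255))]:
  for b in blobs(im,lo,hi,60):
    q=pix2w(w,*b[1],.085)[:2]-[.5408,.0464]; print(nm,b[:2],q,np.arctan2(q[1],q[0]))
```

```text
0.9307536075818851
red (np.int32(694), (np.float64(422.9), np.float64(265.7))) [ 0.04106962 -0.0158582 ] -0.3684923630103654
green (np.int32(2454), (np.float64(460.4), np.float64(253.7))) [ 0.05648128 -0.02071846] -0.35157987661439905
```

View pics/w7.png

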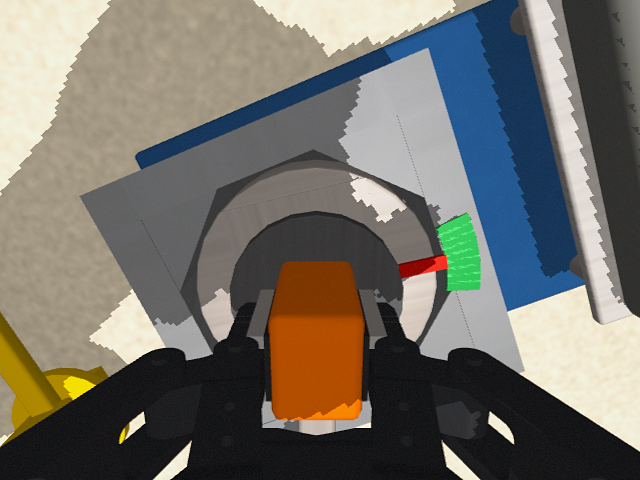

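The red pointer at (423,266) points into the middle of the green band at (460,254). Releasing and retreating.

Request:
arm_command(plan=[{"dp":[0,0,0],"spin":0},{"dp":[0,0,0],"spin":0},{"dp":[0,0,0],"spin":0},{"dp":[0,0,0],"spin":0},{"dp":[0,0,0],"spin":0}], grip=-1)

```text
clock: 11.1
position: [0.5402, 0.048, 0.2777]
ee_rot: [0.895, 0.446, -0.0, -0.0]
ft_force: [0.2, -0.4, -0.1]
grip_width: 0.998
grasp_force: 0.0
```

Request:
arm_command(plan=[{"dp":[0,0,-10],"spin":0},{"dp":[0,0,-30],"spin":0},{"dp":[0,0,-40],"spin":0},{"dp":[0,0,-40],"spin":0},{"dp":[0,0,0],"spin":0}])

```text
clock: 11.6
position: [0.5412, 0.0487, 0.4042]
ee_rot: [0.895, 0.446, 0.004, 0.002]
ft_force: [0.0, -0.0, 0.2]
grip_width: 1.0
grasp_force: 0.0
```

Request:
arm_command(plan=[{"dp":[-40,0,0],"spin":0},{"dp":[-40,0,0],"spin":0},{"dp":[0,0,0],"spin":0},{"dp":[0,0,0],"spin":0}])

```text
clock: 12.0
position: [0.4918, -0.0164, 0.3983]
ee_rot: [0.895, 0.445, 0.0, 0.0]
ft_force: [-0.0, 0.4, -0.9]
grip_width: 0.999
grasp_force: 0.0
```

Run:
```python
from h import *
o=manip.get_obs();print(o["clock"],o["position"],o["grip_width"],o["ft_force"]); im=viewer.camera("wrist"); cv2.imwrite("pics/w8.png",im)
w=cam("wrist")
for nm,lo,hi,z in [("red",(0,150,80),(4,255,255),.085),("green",(50,120,50),(85,255,255),.085),("orange",(5,150,80),(16,255,255),.143)]:
  for b in blobs(im,lo,hi,60):
    q=pix2w(w,*b[1],z)[:2]-[.5408,.0464]; print(nm,b[:2],q,np.arctan2(q[1],q[0]))
for cn in ("wrist","scene"):
  if cn=="scene": viewer.camera(cn)
  for n in ("crank","spare_crank"): print(cn,n,[(np.round(d["position"],3),round(d["score"],2)) for d in finder.find_in(cn,n)])
```

```text
12.0 [ 0.49180688 -0.01643469  0.39829055] 0.9987827317193543 [-0.00821359  0.35801054 -0.86398275]
red (np.int32(300), (np.float64(384.8), np.float64(82.5))) [ 0.04129233 -0.01449448] -0.3375841818344452
green (np.int32(2602), (np.float64(563.7), np.float64(27.2))) [ 0.1487554  -0.05498047] -0.3540308691157648
green (np.int32(1149), (np.float64(408.9), np.float64(73.5))) [ 0.05672316 -0.01933575] -0.3285264213833555
orange (np.int32(3137), (np.float64(312.9), np.float64(96.7))) [-0.00222109  0.00437084] 2.0409510024525925
orange (np.int32(1055), (np.float64(316.1), np.float64(249.8))) [-0.05120473 -0.06328433] -2.2510746889509043
orange (np.int32(156), (np.float64(561.2), np.float64(368.5))) [ 0.02463477 -0.21918614] -1.4588739922308793
orange (np.int32(111), (np.float64(571.4), np.float64(381.0))) [ 0.02553198 -0.2313438 ] -1.4608773786388858
wrist crank [(array([0.532, 0.041, 0.102]), 0.96)]
wrist spare_crank [(array([0.361, 0.061, 0.038]), 0.97), (array([ 0.446, -0.229,  0.067]), 0.57)]
scene crank [(array([0.545, 0.047, 0.109]), 0.87), (array([ 0.738, -0.275,  0.04 ]), 0.86)]
scene spare_crank [(array([ 0.315, -0.357,  0.044]), 0.96), (array([0.362, 0.068, 0.043]), 0.79), (array([ 0.449, -0.241,  0.074]), 0.71)]
```

The crank is standing in the eye, the pointer is in the band and the spare hasn't moved, so I'll hand in.

```bash
python3 -c "
from workcell import manip
print(manip.hand_in())"
```

```text
the job is handed in; nothing more can be done
None
```

I seated the orange crank in the eye, turned the collar until the red pointer measured at the middle of the green band, released it and handed the job in at about 12 s; the black crank still stands in its stand, and no verdict was returned.

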